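# Restart the tripped bench charger by its sunken reset key

## Robot

A 7-joint arm with a two-finger parallel gripper is mounted at the origin on the work surface. World frame = base frame: x ahead of the robot, y to its left, z up, the work surface at z = 0. Lengths are in m, angles in rad, forces in N, time in s.
With the tool pointing down it reaches from about 0.35 to 0.9 m from the base axis. Payload 8.1 kg.
Tool frame: the origin (TCP) lies at the centre of the arm's flange, where the gripper is bolted on; the fingertips stand 178 mm ahead of it and the grasp point (between the pads) lies 159 mm ahead of it; z points along the fingers, y is the line along which they close (so a half turn about z gives the same grasp; the last joint's range is limited). The gripper opens to 92 mm and grips with 3 to 60 N. Pads are 19 mm wide; open, the fingers measure 130 mm over their backs; the gripper's body (75 mm by 190 mm) begins 47 mm behind the grasp point.
Start: joints at [-1.351, 0.434, 0.025, 1.573, -0.012, 1.134, -0.075], TCP at [0.198, 0.593, 0.405] pointing down, gripper open.
Joint ranges: [-2.62, 2.62], [-0.44, 2.09], [-1.27, 1.32], [0.08, 2.57], [-1.32, 4.46], [0.12, 2], [-2.74, 2.74]. Speed limits (rad/s): [2.22, 2.22, 3.01, 3.01, 3.14, 3.14, 3.14].

## Interface

Orientations are given as a rotation vector (axis times angle).
In Python, from cell import arm gives the robot as it stands. The module is installed in compiled form; this text tells all that it offers.
- The arm moves only by the shell command python3 -m inch 'ROWS' [FORCE]. ROWS is text: rows parted by semicolons, each of 5 numbers parted by spaces: the shift along the tool's x, y, z in m, then the turn about the tool's z in rad, then the finger opening in m, from 0 to 0.0918. In form: x y z roll fingers; .... A call has 1 to 5 rows; each row is the pose to reach, as a shift and turn from the pose commanded when the call began, along the tool's axes at that moment; what a row does not reach only later rows make up. A row lasts 1/10 s, in which the tool goes at most 50 mm and 8.59 degrees, less where a joint would pass 70% of its speed; a pose out of reach is approached as far as the arm can. A call with a gripper value outside its range is refused whole. The fingers move at their own pace and stop on an object; FORCE is the grip in N (left out, the last holds). Time passes only in rows, so rows that repeat a pose let the fingers close. It gives the time, the measured TCP pose, the force, the opening and the grip force at its end, in the units of the state.
- arm.observe(): the state, without advancing time (a new reading comes with each control period).
- arm.get_image(name): name is "side" or "top" or "wrist"; returns the picture (480x640x3 uint8, red, green, blue); there is no depth.
- arm.get_calibration(name): a dict with "intrinsics" (3x3 intrinsics, pixels), "pose" (4x4, takes a point from camera to world coordinates). Camera axes: x right, y up, looking along -z (the intrinsics and any distortion apply to the point x, -y, -z); pixel columns grow to the right and rows downward; lengths in m; the calibration is good to about 2 mm. A picture is of the moment at which its call begins: read the wrist's pose just before it. get_calibration takes no time and is no camera call; for the wrist camera it gives the pose at the moment of the call.
- arm.sign_off(): hands the job in; it is judged then, once.
Trained networks look in the newest picture that a camera, given by its name, has taken for a name from the list of things; names that differ only in an ending like _2 or _b are one class to them, and where a whole thing is asked for, a point or a joint stands for the part that bears it (a point fixed in the world has none). Each returns a list of dicts, best first, with "conf" (0 to 1); they miss things now and then, are a little off and sometimes report something else, mostly with a low value. They report only what shows in the picture. A call takes as long as a camera call.
- arm.look_for(camera, query): "point" ([row, column] in pixels, amid what is visible of it).
- arm.silhouettes(camera, query): "region" (480x640 bool, what is visible of it) and "point" ([row, column] in pixels, amid what is visible of it).
- arm.place_of(camera, query): "point" ([row, column] in pixels: a listed point, or the origin of a listed thing).
The state is a dict: "clock": time; "joints": joint angles; "dq": joint speeds; "joint_efforts": joint torques, N m; "position": TCP position; "ee_rot": TCP orientation; "force": force on the tool from outside, world axes, zero at the start; "ft_torque": the same for the moment, N m; "width": opening from 0.0 (shut) to 1.0 (fully open); "gripper_force": force on a finger pad.
Only numpy, scipy, OpenCV 4.12 (cv2) and the standard library are available. Lean on these libraries where they do the work, as an engineer would, in place of code of your own. Each camera call takes 0.05 s, during which the arm holds its last target. There are 200 camera calls.

## Task

The bench charger has tripped; get it going again with the fingertips alone, lifting nothing. Push the steel parts dish along the charger's lid until it is right clear of the well and leave it standing on the lid, then reach down into the well and press the sunken reset key fully home for about a second and let it spring back. Last of all push the ball-topped mains lever right over, away from the robot, and leave the other things on the lid and the bench where they are.

Things in the scene. Friction and masses are not known exactly. Their poses are not given: they have to be found in the camera images.
- charger: bench battery charger, a fixed blue steel box, 240 mm (its x) by 340 mm (its y) by 80 mm high; origin at the centre of its underside, x away from the robot (turned by up to 0.3 rad), y left, z up. Two brass posts, 26 mm high, stand on its flat lid at x = +100, y = -75 and -25 mm; the middle of the lid (x within 70 mm) is free from the well to the left edge, but for the dish
- well_mouth (a point): centre of the mouth of the well in the lid, level with the lid, at x = 0, y = -10 mm of the charger: a rectangular well 38 mm along the charger's x and 50 mm along its y, with upright black walls and the reset key at the bottom. A pair of shut fingers fits in. At the start the dish stands over it
- key_top (a point): centre of the top face of the reset key, a grey plate 32 by 44 mm that fills the bottom of the well; 20 mm below the lid when up
- key (a joint): travel of the reset key: 0 up, 0.006 m fully pressed straight down; it is sprung (about 2 N to start, 6 N at the bottom) and comes back up when let go
- dish: loose round steel parts dish, open at the top, 90 mm outside diameter, 22 mm high, wall 3 mm, floor 4 mm thick, about 0.2 kg; origin at the centre of its underside, which slides on the lid. It can be pushed from outside, or by a fingertip set down inside it against its wall
- lever_tip (a point): centre of the 26 mm black ball on top of the mains lever. The lever is a 10 mm steel rod that pivots 22 mm above the lid at x = 0, y = -125 mm of the charger, 50 mm from pivot to ball centre; its base block on the lid is 70 by 50 by 25 mm
- lever (a joint): angle of the mains lever: 0 off (leaning 0.5 rad towards the robot, the charger's -x), 1.0 rad on (leaning 0.5 rad away, +x); it stays where it is left and takes 1 to 2 N at the ball
- socket: loose steel socket on the lid, 26 mm wide, 34 mm high, origin at the centre of its underside; leave alone
- bignut: loose large nut on the lid, 32 mm wide, 16 mm high, origin at the centre of its underside; leave alone
- spray: spray can on the bench left of the charger, 60 mm wide, 170 mm high, origin under its centre; leave alone
- filter: white oil filter on the bench to the right, 76 mm wide, 89 mm high, origin under its centre; leave alone
- wrench: wrench lying on the bench to the right, origin on its underside; leave alone
- jug: aluminium jug on the bench to the left, 104 mm wide, 170 mm high, with a handle; origin under its centre; leave alone

How it is judged:
On the way, in this order (a step that is already met when the one before it is completed fails the run):
1. the dish is pushed right clear of the well, flat on the lid (horizontal distance between dish and well_mouth above 0.068 m and z of dish in the frame of charger between 0.076 and 0.084 m and angle between dish's own z axis and vertical below 0.08 rad), for 0.2 s.
2. the reset key is pressed fully home and kept there (value of joint key above 0.0045 m), for 0.5 s.
3. the mains lever is pushed right over, away from the robot (value of joint lever above 0.85 rad), for 0.2 s.
At the end, for the whole second after the job is handed in: the dish stands still and flat on the lid with its centre more than 68 mm from the centre of the well; the reset key is up again (within 1.5 mm); the lever is over past 0.85 rad; the other things are within 30 mm of where they stood (all of step 1 and linear speed of dish below 0.02 m/s and value of joint key below 0.0015 m and value of joint lever above 0.85 rad); the robot touches nothing.
It fails at once if the dish is lifted (more than 10 mm) or tipped (z of dish in the frame of charger above 0.09 m or angle between dish's own z axis and vertical above 0.35 rad).
It fails at once if the lever is thrown before the key has been let go (value of joint lever above 0.5 rad and value of joint key above 0.003 m).
It fails at once if another thing on the lid or the bench is moved or lifted by more than 30 mm (distance of any of socket, bignut, spray, filter, wrench, jug from where it was at the start of the episode above 0.03 m).
It also fails if it takes over 58 s, if anything falls off the work surface, if the arm or the gripper's body presses on something with over 40 N, if the wrist force passes 120 N, or if a joint passes its speed limit or range.

## Working session

There is one attempt and no reset: what is moved stays moved. The work goes in short steps, Python scripts to look and compute and a shell command to move; the robot and the scene stay as the last step left them, time stands still between calls to the robot, and variables do not carry over. Pictures are saved under pics/ and viewed, at most 10 in all, crops included, and the job is handed in when it is done.

```bash
mkdir -p pics; cat > h.py <<'E'
import numpy as np, cv2
from scipy.spatial.transform import Rotation as R
from cell import arm
def ray(cam,pt):
    c=arm.get_calibration(cam);K=np.array(c["intrinsics"]);T=np.array(c["pose"])
    r,q=pt; d=np.linalg.inv(K)@[q,r,1]; d=T[:3,:3]@[d[0],-d[1],-d[2]]
    return T[:3,3],d
def onz(cam,pt,z):
    o,d=ray(cam,pt); return o+d*(z-o[2])/d[2]
def proj(cam,P):
    c=arm.get_calibration(cam);K=np.array(c["intrinsics"]);T=np.array(c["pose"])
    p=T[:3,:3].T@(np.array(P)-T[:3,3]); u=K@[p[0],-p[1],-p[2]]; return u[:2]/u[2]
def save(cam,n):
    im=arm.get_image(cam); cv2.imwrite(f"pics/{n}.png",im[:,:,::-1]); return im
def tool():
    s=arm.observe(); return np.array(s["position"]),R.from_rotvec(s["ee_rot"])
E
python3 - <<'E'
from h import *
a=save("top","top0");b=save("side","side0")
print(arm.observe())
print({c:arm.get_calibration(c) for c in("top","side")})
for c in("top","side"):
  for n,z in(("charger",0),("well_mouth",.08),("dish",.08),("lever_tip",.124),("socket",.08),("bignut",.08),("spray",0),("filter",0),("jug",0),("wrench",0)):
    for r in arm.place_of(c,n)[:1]: print(c,n,round(r["conf"],2),np.round(r["point"]),onz(c,r["point"],z).round(3))
E
```

```text
{'clock': 0.1, 'joints': array([-1.35062572,  0.43513967,  0.02501239,  1.57400771, -0.01157992,
        1.13400175, -0.07510236]), 'dq': array([ 0.00054589, -0.00059438, -0.00056485, -0.0034738 , -0.00159543,
       -0.0014023 , -0.00232027]), 'joint_efforts': array([ 2.36968124e-03, -6.69124818e+01,  9.87553485e-01, -3.15144897e+01,
       -6.05875324e-02,  3.73442844e-02,  7.68085329e-05]), 'position': array([0.19823143, 0.59250923, 0.40403158]), 'ee_rot': array([-5.04951028e-01, -3.10068000e+00,  2.21559929e-03]), 'force': array([ 0.74810682, -0.01764164, -0.42707275]), 'ft_torque': array([-0.00012252,  0.03059663, -0.00178057]), 'gripper_force': 0.0, 'width': 1.0016874660162138}
{'top': {'intrinsics': array([[522.12180698,   0.        , 320.0395136 ],
       [  0.        , 522.12180698, 247.03487703],
       [  0.        ,   0.        ,   1.        ]]), 'pose': array([[ 0.01344998,  0.99792199, -0.06301433,  0.48565569],
       [-0.99982182,  0.01425684,  0.01237237,  0.00304593],
       [ 0.01324504,  0.06283669,  0.99793593,  1.25671584],
       [ 0.        ,  0.        ,  0. 
[... 716 characters left out ...]
p bignut 0.64 [278. 344.] [ 0.492 -0.066  0.08 ]
top spray 0.79 [242. 152.] [0.571 0.391 0.   ]
top filter 0.78 [298. 478.] [ 0.448 -0.393  0.   ]
top jug 0.72 [296. 143.] [0.442 0.409 0.   ]
top wrench 0.79 [242. 478.] [ 0.582 -0.395  0.   ]
side charger 0.94 [292. 312.] [0.581 0.006 0.   ]
side well_mouth 0.63 [257. 314.] [ 0.577 -0.006  0.08 ]
side dish 0.72 [255. 316.] [ 0.573 -0.016  0.08 ]
side lever_tip 0.66 [256. 308.] [0.584 0.06  0.124]
side socket 0.8 [286. 264.] [0.67  0.102 0.08 ]
side bignut 0.57 [242. 357.] [ 0.484 -0.07   0.08 ]
side filter 0.98 [208. 368.] [ 0.442 -0.392  0.   ]
side jug 0.76 [439. 392.] [0.442 0.409 0.   ]
side wrench 0.87 [204. 316.] [ 0.584 -0.413  0.   ]
```

View pics/top0.png

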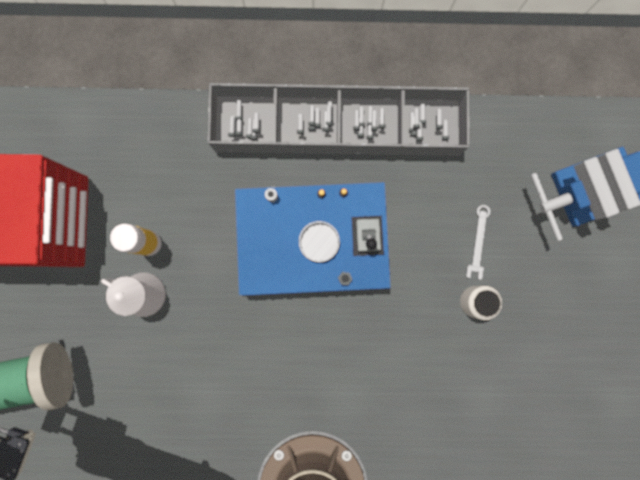

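View pics/side0.png

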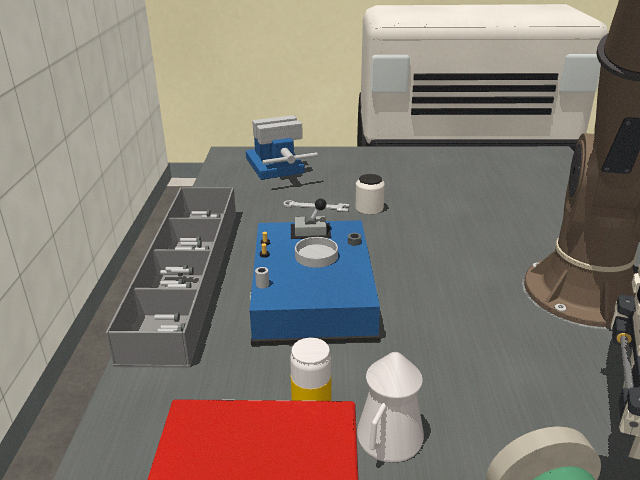

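```bash
python3 - <<'E'
from h import *
r=arm.silhouettes("top","charger")[0]; m=r["region"].astype(np.uint8)
c=max(cv2.findContours(m,0,2)[0],key=cv2.contourArea); b=cv2.boxPoints(cv2.minAreaRect(c))
P=np.array([onz("top",(p[1],p[0]),.08) for p in b]); print(b.round(),P.round(3),P.mean(0))
for i in range(4):
  d=P[(i+1)%4]-P[i]; print(np.linalg.norm(d).round(3),np.arctan2(d[1],d[0]).round(3))
p,o=tool(); print(p,o.as_matrix().round(3))
E
```

```text
[[234. 188.]
 [387. 182.]
 [391. 290.]
 [238. 296.]] [[ 0.691  0.185  0.08 ]
 [ 0.71  -0.162  0.08 ]
 [ 0.465 -0.172  0.08 ]
 [ 0.447  0.17   0.08 ]] [0.57807586 0.00522371 0.08      ]
0.347 -1.516
0.246 -3.098
0.343 1.622
0.244 0.062
[0.19827664 0.59271236 0.40474143] [[-0.948  0.317  0.   ]
 [ 0.317  0.948  0.   ]
 [ 0.     0.    -1.   ]]
```

The top view shows the charger at rows 183–296, cols 236–390, with the dish at (242,319) and the lever ball at (243,371). The nut is at (278,345) and the socket at (195,271). The side view agrees, and the charger's yaw is about 0.05 rad.

```bash
cat >> h.py <<'E'
C=np.array([.578,.005]);YAW=.05
def ch(x,y): return C+R.from_euler("z",YAW).as_matrix()[:2,:2]@[x,y]
def inv(P): return R.from_euler("z",YAW).as_matrix()[:2,:2].T@(np.array(P)[:2]-C)
def go(x,y,ztip):
    p,o=tool(); d=o.inv().apply(np.r_[ch(x,y),ztip+.178]-p)
    m=o.as_matrix(); roll=-(YAW+np.pi/2-np.arctan2(m[1,1],m[0,1]))
    print("tip in charger",np.r_[inv(p),p[2]-.178].round(4),"shift",d.round(4),"roll",round(roll,3),"t",round(arm.observe()["clock"],2))
E
python3 - <<'E'
from h import *
go(0,.0,.21)
m=arm.silhouettes("top","dish")[0]["region"].astype(np.uint8); c=max(cv2.findContours(m,0,2)[0],key=cv2.contourArea)
(x,y),r=cv2.minEnclosingCircle(c);P=onz("top",(y,x),.1);print(x,y,r,P,inv(P))
E
```

```text
tip in charger [-0.3499  0.606   0.2267] shift [-0.5466 -0.4369  0.0167] roll -0.373 t 1.15
135.93540954589844 239.85885620117188 25.404483795166016 [0.56877953 0.39607047 0.1       ] [0.01033643 0.39104257]
```

```bash

python3 -m inch '-0.04 -0.03 0 0 0.09; -0.08 -0.06 0 0 0.05; -0.12 -0.09 0 0 0; -0.16 -0.12 0 0 0; -0.2 -0.15 0 0 0' 10
python3 -m inch '-0.04 -0.03 0 0 0; -0.08 -0.06 0 0 0; -0.12 -0.09 0 0 0; -0.16 -0.12 0 0 0; -0.2 -0.15 0 0 0'
python3 -m inch '-0.04 -0.03 0 -0.1 0; -0.08 -0.06 0 -0.2 0; -0.12 -0.1 0 -0.3 0; -0.146 -0.137 0 -0.373 0; -0.146 -0.137 0 -0.373 0'
python3 -m inch '0 0 0 0 0; 0 0 0 0 0'
python3 - <<'E'
from h import *
go(0,0,.21); print(arm.observe()["force"],arm.observe()["width"])
save("wrist","w0")
for n,z in(("dish",.08),("lever_tip",.146),("bignut",.08),("socket",.08),("charger",0)):
    for r in arm.place_of("wrist",n)[:1]: print(n,round(r["conf"],2),np.round(r["point"]),inv(onz("wrist",r["point"],z)).round(4))
E
```

```text
clock: 1.7
position: [0.3412, 0.3852, 0.4049]
ee_rot: [0.505, 3.1, 0.001]
force: [1.6, 0.6, -0.3]
width: 0.687
gripper_force: 0.0
clock: 2.2
position: [0.4832, 0.1795, 0.4051]
ee_rot: [0.505, 3.1, 0.001]
force: [0.1, 0.8, -0.4]
width: 0.247
gripper_force: 0.0
clock: 2.7
position: [0.5786, -0.0034, 0.4049]
ee_rot: [-0.066, 3.14, -0.007]
force: [-0.5, -0.6, -0.1]
width: 0.005
gripper_force: 0.0
clock: 2.9
position: [0.5772, 0.0063, 0.4046]
ee_rot: [0.08, -3.14, -0.001]
force: [0.0, 0.3, -0.1]
width: 0.004
gripper_force: 0.0
tip in charger [-0.0007  0.0013  0.2266] shift [-0.0007 -0.0013  0.0166] roll 0.001 t 2.9
[ 0.03998047  0.2810125  -0.09413648] 0.004023484264766575
dish 0.83 [213. 313.] [-0.0055 -0.0092]
lever_tip 0.69 [211. 139.] [-0.02  -0.121]
bignut 0.84 [108. 240.] [-0.0899 -0.0665]
```

View pics/w0.png

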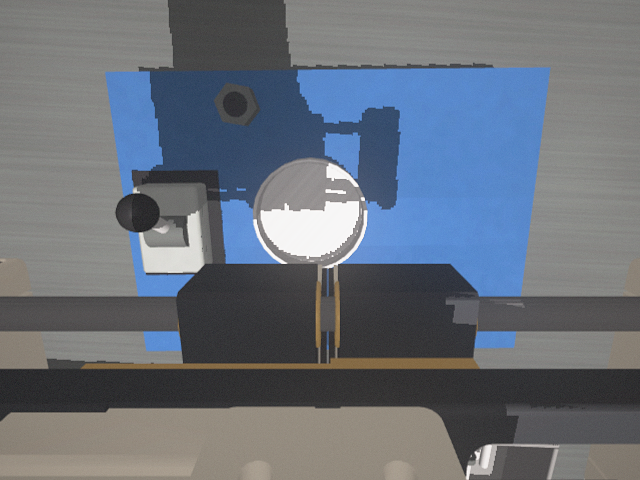

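The wrist picture shows the dish at (213,312), the lever ball at (212,138) and the nut at (105,237). The lid's near corners are at (72,107) and (67,549).

```bash
python3 - <<'E'
from h import *
a=onz("wrist",(72,107),.08);b=onz("wrist",(67,549),.08)
d=b-a; print(a,b,np.linalg.norm(d),np.arctan2(-d[0],d[1]),"mid charger",inv((a+b)/2))
for q in((211,254,),(213,366),(158,312),(262,312)): print(inv(onz("wrist",q,.102)))
for r in arm.place_of("wrist","well_mouth")[:1]: print(r,inv(onz("wrist",r["point"],.08)))
go(0,.0,.11)
E
```

```text
[ 0.47088887 -0.16776936  0.08      ] [0.45007469 0.1697419  0.08      ] 0.33815244975489467 0.06159159596970193 mid charger [-0.11757196  0.00186475]
[-0.01168237 -0.0552858 ]
[-0.01021192  0.0319715 ]
[-0.05226978 -0.00974944]
[ 0.03013205 -0.01049674]
{'point': [214.3, 309.5], 'conf': 0.53} [-0.00455481 -0.01345522]
tip in charger [-0.0007  0.0009  0.2268] shift [-0.0007 -0.0009  0.1168] roll 0.001 t 3.25
```

```bash
sed -i 's/^C=.*/C=np.array([.580,.007]);YAW=.055/' h.py
python3 -c "
from h import *
go(-.009,-.008,.091)"
```

```text
tip in charger [-0.0028 -0.001   0.2268] shift [ 0.0062 -0.0071  0.1358] roll -0.004 t 3.25
```

```bash

python3 -m inch '0.006 -0.007 0.03 -0.004 0; 0.006 -0.007 0.06 -0.004 0; 0.006 -0.007 0.09 -0.004 0; 0.006 -0.007 0.115 -0.004 0; 0.006 -0.007 0.125 -0.004 0'
python3 -m inch '0 0 0.005 0 0; 0 0 0.010 0 0; 0 0 0.010 0 0'
python3 -c "
from h import *
go(-.009,-.008,.091)"
```

```text
clock: 3.75
position: [0.5709, -0.0019, 0.2776]
ee_rot: [0.086, -3.137, 0.0]
force: [-0.5, 0.8, 0.0]
width: 0.005
gripper_force: 0.0
clock: 4.05
position: [0.572, -0.0022, 0.2701]
ee_rot: [-0.085, 3.14, 0.0]
force: [-0.5, -0.4, 0.3]
width: 0.004
gripper_force: 0.0
tip in charger [-0.0085 -0.0087  0.0921] shift [0.0005 0.0007 0.0011] roll -0.001 t 4.05
```

Now I push left (+y of the tool), gently.

```bash

python3 -m inch '0 0.01 0 0 0; 0 0.02 0 0 0; 0 0.03 0 0 0; 0 0.04 0 0 0; 0 0.05 0 0 0'
python3 -m inch '0 0.01 0 0 0; 0 0.02 0 0 0; 0 0.03 0 0 0; 0 0.035 0 0 0; 0 0.035 0 0 0'
python3 - <<'E'
from h import *
go(-.009,.1,.091); save("top","t1")
for n,z in(("dish",.08),("well_mouth",.08),("key_top",.06)):
  for c in("top","side","wrist"):
    arm.get_image(c)
    for r in arm.place_of(c,n)[:1]: print(c,n,round(r["conf"],2),np.round(r["point"]),inv(onz(c,r["point"],z)).round(4))
E
```

```text
clock: 4.55
position: [0.5692, 0.0485, 0.2702]
ee_rot: [-0.085, 3.139, -0.0]
force: [-0.3, -2.6, 4.6]
width: 0.008
gripper_force: 2.6
clock: 5.05
position: [0.5673, 0.0841, 0.27]
ee_rot: [-0.087, 3.14, 0.001]
force: [0.5, -0.5, 3.9]
width: 0.001
gripper_force: 1.9
tip in charger [-0.0085  0.0777  0.092 ] shift [0.0005 0.0223 0.0011] roll 0.0 t 5.05
top dish 0.58 [244. 291.] [-0.0113  0.0483]
side dish 0.66 [271. 318.] [-0.0127  0.0422]
top well_mouth 0.93 [234. 319.] [ 0.0093 -0.0159]
wrist well_mouth 0.55 [299. 153.] [ 0.002  -0.0097]
top key_top 0.38 [240. 317.] [-0.0031 -0.0112]
side key_top 0.28 [294. 309.] [0.0082 0.0926]
wrist key_top 0.83 [280. 170.] [ 0.0004 -0.0093]
```

View pics/t1.png

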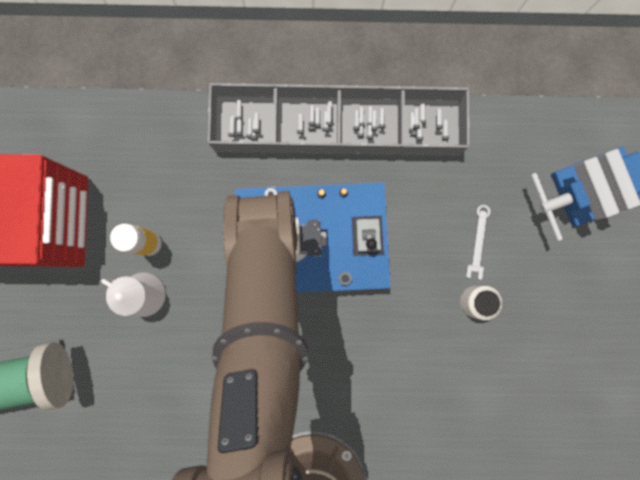

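The top view shows the arm over the charger, with the dish's right rim about col 300 and still partly hidden. It sits at about y=+0.046, so I push on another 34 mm.

```bash

python3 -m inch '0 0.01 0 0 0; 0 0.02 0 0 0; 0 0.028 0 0 0; 0 0.034 0 0 0; 0 0.034 0 0 0'
python3 -m inch '0 -0.006 0 0 0; 0 -0.012 0 0 0; 0 -0.012 -0.03 0 0; 0 -0.012 -0.07 0 0; 0 -0.012 -0.1 0 0'
python3 -m inch '0 -0.04 0 0 0; 0 -0.08 0 0 0; 0 -0.11 0 0 0; 0 -0.11 0 0 0'
python3 - <<'E'
from h import *
go(0,-.01,.19); save("wrist","w1");arm.get_image("top");arm.get_image("side")
for n,z in(("dish",.08),("well_mouth",.08),("key_top",.06),("lever_tip",.146)):
  for c in("top","side","wrist"):
    for r in arm.place_of(c,n)[:1]: print(c,n,round(r["conf"],2),np.round(r["point"]),inv(onz(c,r["point"],z)).round(4))
E
```

```text
clock: 6.5
position: [0.5652, 0.1183, 0.2697]
ee_rot: [-0.088, 3.14, 0.001]
force: [0.6, -0.0, -0.2]
width: 0.008
gripper_force: 0.0
clock: 7.0
position: [0.5662, 0.1033, 0.3716]
ee_rot: [-0.082, 3.14, -0.0]
force: [0.9, 0.8, -0.2]
width: 0.007
gripper_force: 0.0
clock: 7.4
position: [0.5716, -0.0118, 0.3701]
ee_rot: [-0.072, 3.14, -0.004]
force: [-0.2, -0.0, -0.6]
width: 0.005
gripper_force: 0.0
tip in charger [-0.0095 -0.0183  0.1921] shift [-0.0094  0.0084  0.0021] roll -0.009 t 7.4
top dish 0.67 [244. 275.] [-0.0091  0.0843]
side dish 0.65 [283. 318.] [-0.0104  0.0842]
wrist dish 0.75 [217. 348.] [-0.0177  0.0051]
side well_mouth 0.72 [256. 311.] [ 0.0015 -0.018 ]
wrist well_mouth 0.71 [247. 339.] [ 0.0052 -0.0014]
side key_top 0.45 [266. 310.] [ 0.0045 -0.0095]
wrist key_top 0.93 [236. 338.] [ 0.0024 -0.0019]
top lever_tip 0.61 [240. 372.] [-0.0138 -0.1286]
side lever_tip 0.44 [204. 319.] [-0.0199 -0.1309]
wrist lever_tip 0.73 [237. 147.] [-0.0202 -0.1143]
```

View pics/w1.png

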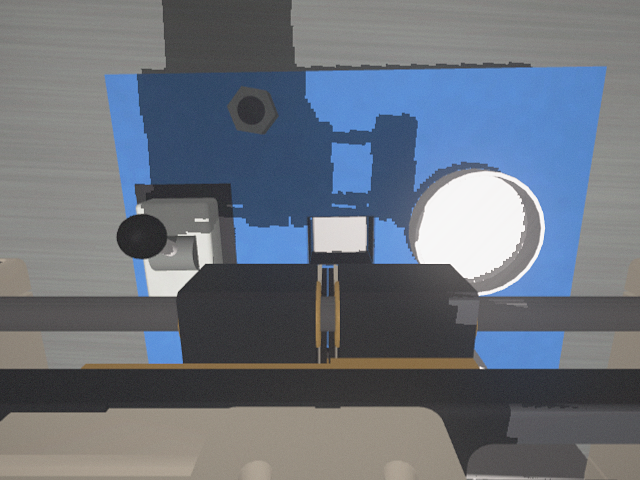

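The wrist view shows the well open, mouth about cols 308–374 with its top edge at row 216. The dish is clear to the right at (228,478), and the lever ball is at (237,142). I shift 40 mm away from the robot to see the whole well while at rest.

```bash

python3 -m inch '-0.025 0.008 0 -0.009 0; -0.05 0.008 0 -0.009 0; -0.05 0.008 0 -0.009 0; -0.05 0.008 0 -0.009 0'
python3 - <<'E'
from h import *
arm.get_image("wrist")
go(0,-.01,.19); save("wrist","w2"); T=arm.get_calibration("wrist")["pose"][:3,3]
for n,z in(("dish",.08),("well_mouth",.08),("key_top",.06),("lever_tip",.146),("bignut",.08)):
  for c in("wrist",):
    for r in arm.place_of(c,n)[:1]: print(c,n,round(r["conf"],2),np.round(r["point"]),inv(onz(c,r["point"],z)).round(4))
go(0,-.01,.19);print(T)
E
```

```text
clock: 8.55
position: [0.6214, 0.0054, 0.3693]
ee_rot: [0.099, -3.139, 0.0]
force: [-0.7, -0.5, 0.3]
width: 0.005
gripper_force: 0.0
tip in charger [ 0.0408 -0.004   0.1914] shift [ 0.0408 -0.0056  0.0015] roll 0.008 t 8.6
wrist dish 0.77 [165. 452.] [-0.0078  0.0861]
wrist well_mouth 0.72 [178. 318.] [ 0.0029 -0.0107]
wrist key_top 0.7 [172. 319.] [-0.0002 -0.0103]
wrist lever_tip 0.63 [142. 104.] [-0.0226 -0.1236]
wrist bignut 0.94 [ 31. 231.] [-0.0934 -0.0677]
tip in charger [ 0.0409 -0.0039  0.192 ] shift [ 0.041  -0.0058  0.0019] roll 0.008 t 8.9
[0.55383732 0.00182111 0.35012642]
```

View pics/w2.png

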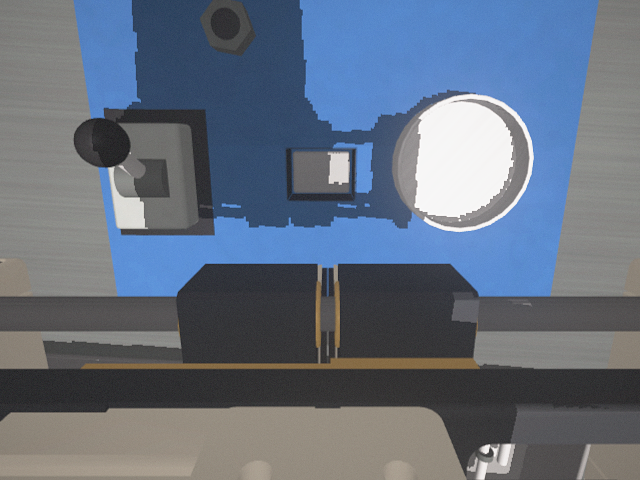

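The picture shows the mouth spanning rows 147–201, cols 286–357, so its centre is about (174,321.5). The dish is well clear at (163,465).

```bash
python3 - <<'E'
from h import *
for q in((174,321.5),(174,286),(174,357),(147,321),(201,321)): print(inv(onz("wrist",q,.08)).round(4))
a=onz("wrist",(147,286),.08);b=onz("wrist",(147,357),.08);print(np.arctan2(a[0]-b[0],b[1]-a[1]))
go(0.002,-.008,.12)
E
```

```text
[ 0.     -0.0078]
[ 0.0002 -0.0335]
[-0.0002  0.018 ]
[-0.019  -0.0082]
[ 0.0198 -0.0081]
0.062456769402027545
tip in charger [ 0.0409 -0.0039  0.192 ] shift [ 0.039  -0.0038  0.0719] roll 0.008 t 8.9
```

```bash

python3 -m inch '0.02 -0.003 0.02 0.004 0; 0.0405 -0.003 0.05 0.004 0; 0.0405 -0.003 0.08 0.004 0; 0.0405 -0.003 0.095 0.004 0; 0.0405 -0.003 0.095 0.004 0'
python3 -m inch '0 0 0 0 0; 0 0 0 0 0'
python3 -c "
from h import *
go(0,-.0075,.054)"
```

```text
clock: 9.4
position: [0.5801, -0.0, 0.2729]
ee_rot: [0.093, -3.136, 0.0]
force: [-0.5, 0.3, -0.2]
width: 0.002
gripper_force: 0.0
clock: 9.6
position: [0.5818, -0.0001, 0.276]
ee_rot: [-0.093, 3.138, 0.0]
force: [0.9, -0.1, 0.8]
width: 0.005
gripper_force: 0.0
tip in charger [ 0.0014 -0.0072  0.098 ] shift [ 0.0015 -0.0003  0.044 ] roll 0.004 t 9.6
```

```bash

python3 -m inch '0.001 0 0.01 0 0; 0.001 0 0.018 0 0; 0.001 0 0.024 0 0; 0.001 0 0.03 0 0; 0.001 0 0.034 0 0'
python3 -m inch '0 0 0 0 0; 0 0 0 0 0'
```

```text
clock: 10.1
position: [0.5801, -0.0001, 0.24]
ee_rot: [0.093, -3.14, 0.0]
force: [-0.2, -0.1, 0.3]
width: 0.006
gripper_force: 0.0
clock: 10.3
position: [0.5803, -0.0002, 0.2407]
ee_rot: [-0.093, 3.14, -0.0]
force: [0.6, 0.2, 0.7]
width: 0.006
gripper_force: 0.0
```

Clean entry, tip at about 0.063. Now I press.

```bash

python3 -m inch '0 0 0.002 0 0; 0 0 0.004 0 0; 0 0 0.006 0 0; 0 0 0.008 0 0; 0 0 0.009 0 0'
python3 -m inch '0 0 0.001 0 0; 0 0 0.001 0 0'
```

```text
clock: 10.8
position: [0.5805, -0.0002, 0.2321]
ee_rot: [-0.093, 3.139, 0.0]
force: [-4.2, 0.5, 17.6]
width: 0.007
gripper_force: 8.8
clock: 11.0
position: [0.5805, -0.0002, 0.2321]
ee_rot: [-0.093, 3.139, 0.001]
force: [-5.2, 1.0, 17.9]
width: 0.005
gripper_force: 9.2
```

Bottomed out at tip 0.054 with 18 N. I hold.

```bash

python3 -m inch '0 0 0 0 0; 0 0 0 0 0; 0 0 0 0 0; 0 0 0 0 0; 0 0 0 0 0'
python3 -m inch '0 0 0 0 0; 0 0 0 0 0; 0 0 0 0 0; 0 0 0 0 0; 0 0 0 0 0'
python3 -m inch '0 0 -0.01 0 0; 0 0 -0.03 0 0; 0 0 -0.06 0 0; 0 0 -0.1 0 0; 0 0 -0.14 0 0'
python3 - <<'E'
from h import *
arm.get_image("wrist");arm.get_image("top");arm.get_image("side")
for c in("wrist","top","side"):
  for n,z in (("key_top",.06),("dish",.08),("lever_tip",.146)):
    for r in arm.place_of(c,n)[:1]: print(c,n,round(r["conf"],2),np.round(r["point"]),inv(onz(c,r["point"],z)).round(4))
go(-.075,-.122,.19); go(-.075,-.122,.128)
E
```

```text
clock: 11.5
position: [0.5804, -0.0002, 0.2321]
ee_rot: [-0.093, 3.139, 0.001]
force: [-4.9, -0.0, 18.4]
width: 0.004
gripper_force: 9.3
clock: 12.0
position: [0.5804, -0.0002, 0.2321]
ee_rot: [-0.093, 3.139, 0.001]
force: [-5.4, 0.6, 18.3]
width: 0.006
gripper_force: 9.3
clock: 12.5
position: [0.5797, -0.0001, 0.3716]
ee_rot: [0.093, -3.139, 0.0]
force: [0.3, -0.7, 0.4]
width: 0.005
gripper_force: 0.0
wrist key_top 0.57 [226. 324.] [ 0.003  -0.0088]
wrist dish 0.84 [222. 455.] [-0.0065  0.089 ]
wrist lever_tip 0.61 [218. 127.] [-0.0234 -0.1195]
top dish 0.81 [243. 274.] [-0.007   0.0865]
top lever_tip 0.6 [240. 376.] [-0.0145 -0.1363]
side key_top 0.45 [262. 309.] [ 0.0052 -0.0256]
side dish 0.58 [280. 318.] [-0.0114  0.0754]
side lever_tip 0.66 [205. 320.] [-0.021  -0.1239]
tip in charger [-0.0003 -0.0072  0.192 ] shift [ 0.0751 -0.1145  0.0021] roll 0.004 t 13.1
tip in charger [-0.0003 -0.0072  0.192 ] shift [ 0.0751 -0.1145  0.0641] roll 0.004 t 13.1
```

```bash

python3 -m inch '0.026 -0.04 0 0 0; 0.052 -0.08 0 0 0; 0.078 -0.116 0 0 0; 0.078 -0.116 0 0 0; 0.078 -0.116 0 0 0'
python3 -m inch '0 0 0.03 0 0; 0 0 0.06 0 0; 0 0 0.062 0 0; 0 0 0.062 0 0'
python3 -m inch '-0.02 0 0 0 0; -0.035 0 0 0 0; -0.05 0 0 0 0; -0.065 0 0 0 0; -0.08 0 0 0 0'
python3 -m inch '-0.01 0 0 0 0; -0.015 0 0 0 0; -0.015 0 0 0 0'
python3 - <<'E'
from h import *
go(.01,-.123,.13)
save("wrist","w3");arm.get_image("top");arm.get_image("side")
for c in("wrist","top","side"):
  for n,z in (("lever_tip",.146),):
    for r in arm.place_of(c,n)[:1]: print(c,n,round(r["conf"],2),np.round(r["point"]),inv(onz(c,r["point"],z)).round(4))
E
```

```text
clock: 13.6
position: [0.5088, -0.1215, 0.3708]
ee_rot: [-0.089, 3.14, 0.0]
force: [0.5, 0.2, 0.2]
width: 0.003
gripper_force: 0.0
clock: 14.0
position: [0.5097, -0.1196, 0.3085]
ee_rot: [0.095, -3.139, -0.001]
force: [-0.8, 0.0, 0.4]
width: 0.005
gripper_force: 0.0
clock: 14.5
position: [0.5897, -0.1155, 0.3103]
ee_rot: [0.094, -3.14, 0.0]
force: [-33.2, -3.8, 12.8]
width: 0.003
gripper_force: 21.2
clock: 14.8
position: [0.5947, -0.1167, 0.3086]
ee_rot: [0.087, -3.114, -0.005]
force: [-54.7, -0.3, 37.8]
width: 0.006
gripper_force: 30.3
tip in charger [ 0.0079 -0.1243  0.1306] shift [-0.0021  0.0013  0.0005] roll 0.001 t 14.8
wrist lever_tip 0.68 [347. 329.] [ 0.0245 -0.1224]
top lever_tip 0.65 [240. 315.] [-0.0103 -0.006 ]
side lever_tip 0.69 [264. 312.] [0.0013 0.1198]
```

The lever is at its stop (54 N), so I back off, lift and verify.

```bash

python3 -m inch '0.02 0 0 0 0; 0.04 0 0 0 0; 0.06 0 0 0 0; 0.06 0 -0.04 0 0; 0.06 0 -0.08 0 0'
python3 -m inch '0.01 0.04 -0.03 0 0; 0.01 0.08 -0.04 0 0; 0.01 0.08 -0.04 0 0; 0.01 0.08 -0.04 0 0'
python3 - <<'E'
from h import *
save("side","s9");arm.get_image("wrist");arm.get_image("top")
for c in("wrist","side","top"):
  for n,z in (("lever_tip",.146),("dish",.08),("bignut",.08),("socket",.08)):
    for r in arm.place_of(c,n)[:1]: print(c,n,round(r["conf"],2),np.round(r["point"]),inv(onz(c,r["point"],z)).round(4))
E
```

```text
clock: 15.6
position: [0.5437, -0.1181, 0.3909]
ee_rot: [0.093, -3.14, -0.0]
force: [1.0, -0.3, 0.8]
width: 0.006
gripper_force: 0.0
clock: 16.0
position: [0.5297, -0.0379, 0.4306]
ee_rot: [-0.098, 3.137, 0.001]
force: [0.2, -0.0, 0.1]
width: 0.007
gripper_force: 0.0
wrist dish 0.58 [261. 464.] [-0.0079  0.0837]
wrist bignut 0.84 [168. 301.] [-0.094  -0.0668]
side lever_tip 0.71 [206. 299.] [ 0.0244 -0.1203]
side dish 0.97 [285. 316.] [-0.0064  0.0914]
side bignut 0.69 [240. 353.] [-0.0918 -0.0792]
side socket 0.48 [283. 264.] [0.095  0.0815]
top dish 0.72 [245. 278.] [-0.0128  0.0772]
top socket 0.41 [194. 270.] [0.1034 0.0909]
```

View pics/s9.png

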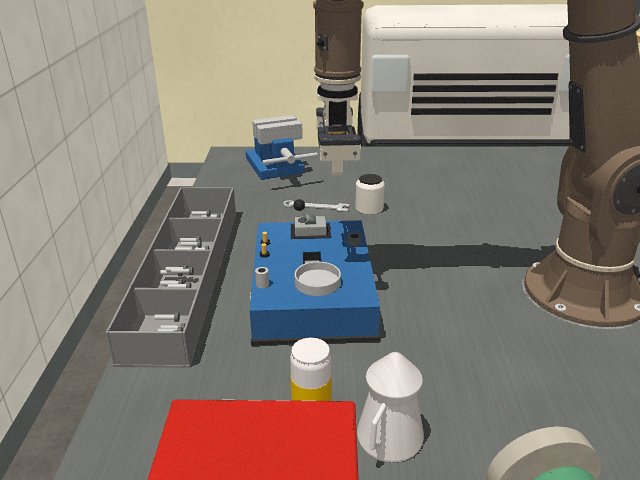

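The side view shows the lever over to +x with its ball at (205,299). The dish is flat on the lid at (278,318), clear of the well, and everything else is where it was.

```bash
python3 -c "
from cell import arm
print(arm.sign_off())"
```

```text
the job is handed in; nothing more can be done
None
```

I handed the job in after about 16 s on the robot clock: the dish stands on the lid about 90 mm from the well, the key was held down for over a second and released, and the lever is over at its stop. The hand-in gave no verdict; I confirmed dish and lever in the last pictures, but key travel was judged only from fingertip height and force.

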